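Fill the seam-check sample tray with the sealed tins

ROBOT

A 6-joint arm with a two-finger parallel gripper is mounted at the origin on the work surface. World frame = base frame: x ahead of the robot, y to its left, z up, the work surface at z = 0. Lengths are in mm, angles in rad, forces in N, time in s.
With the tool pointing down it reaches from about 350 to 775 mm from the base axis. Payload 7.3 kg.
Tool frame: the origin (TCP) lies at the very end of the fingers, on their centre line; the grasp point (between the pads) lies 19 mm behind it; z points along the fingers, y is the line along which they close (so a half turn about z gives the same grasp; the last joint's range is limited). The gripper opens to 92 mm and grips with 3 to 60 N. Pads are 19 mm wide; open, the fingers measure 130 mm over their backs; the gripper's body (75 mm by 190 mm) begins 47 mm behind the grasp point.
Start: joints at [1.135, 0.342, 1.524, -0, 1.275, -0.146], TCP at [150.009, 503.132, 226.741] pointing down, gripper open.
Joint ranges: [-2.53, 2.53], [-0.77, 2.02], [0.04, 2.7], [-1, 4.14], [0.28, 2.66], [-3.11, 3.11]. Speed limits (rad/s): [2.57, 2.57, 3.14, 3.14, 3.14, 3.14].

INTERFACE

Orientations are given as [roll, pitch, yaw] about the fixed x, y, z axes, in that order (R = Rz(yaw) Ry(pitch) Rx(roll)).
In Python, from plant import get_obs, vision, workorder gives the robot as it stands.
- The arm moves only by the shell command python3 -m pendant 'ROWS' [OPENING]. ROWS is a JSON object of lists of equal length, an entry for each row: "dp": the shift along the tool's x, y, z in m, a list of three; "rotation": the turn, a rotation vector about the tool's x, y, z in rad, a list of three. A call has 1 to 8 rows; each row is the pose to reach, as a shift and turn from the pose commanded when the call began, along the tool's axes at that moment; what a row does not reach only later rows make up. A row lasts 1/8 s, in which the tool goes at most 62.5 mm and 10.7 degrees, less where a joint would pass 70% of its speed; a pose out of reach is approached as far as the arm can. A call with a gripper value outside its range is refused whole. OPENING is the finger opening in m, from 0 to 0.0918, set as the call begins (- or left out, the last holds). The fingers move at their own pace and stop on an object; the grip force is fixed at half the most. Time passes only in rows, so rows that repeat a pose let the fingers close. It gives the time, the measured TCP pose, the force, the opening and the grip force at its end, in the units of the state.
- get_obs(): the state, without advancing time (a new reading comes with each control period).
- vision.capture(name): name is "scene" or "top" or "wrist"; returns a dict with "pixels" (480x640x3 uint8, red, green, blue), "vfov" (degrees; the focal length in pixels is half the picture's height over the tangent of half this angle, whatever the lens; pixels are square), "cx", "cy" (the principal point, pixels), "dist" ([k1, k2, p1, p2, k3] as OpenCV has them; the pictures are not rectified), "pose" (4x4, takes a point from camera to world coordinates); the wrist camera has in their place "T_tool_cam" (4x4, takes a point from camera to tool coordinates, whose origin is the TCP and whose axes are the flange's). Camera axes: x right, y up, looking along -z (the intrinsics and any distortion apply to the point x, -y, -z); pixel columns grow to the right and rows downward; lengths in mm; the calibration is good to about 2 mm. A picture is of the moment at which its call begins: read the wrist's pose just before it. There is no depth.
- workorder.close_job(): hands the job in; it is judged then, once.
The state is a dict: "time": time; "joint_positions": joint angles; "dq": joint speeds; "tau": joint torques, N m; "tool_pos": TCP position; "tcp_rot": TCP orientation; "contact_force": force on the tool from outside, world axes, zero at the start; "moment": the same for the moment, N m; "grip_width": finger opening in mm; "finger_force": force on a finger pad.
Only numpy, scipy, OpenCV 4.12 (cv2) and the standard library are available. Lean on these libraries where they do the work, as an engineer would, in place of code of your own. Each camera call takes 0.05 s, during which the arm holds its last target. There are 200 camera calls.

TASK

Collect the four sealed tins for the seam check on the yellow sample tray: stand each one upright, lid up and flat on the floor of the one grey holder made for its shape and size (tall can in the deep cup, wide can in the large shallow cup, small can in the small cup, rectangular tin in the rectangular holder). Leave the two opened, empty cans standing where they are.

Things in the scene. Friction and masses are not known exactly. Their poses are not given: they have to be found in the camera images.
- tall_can: Sealed tall can, 54 mm diameter, 76 mm high, closed lid with pull tab. Plain bare metal. Origin: centre of the underside; z up along its axis. Stands upright at the start.
- wide_can: Sealed wide low can, 68 mm diameter, 36 mm high, closed lid with pull tab. Plain bare metal. Origin: centre of the underside; z up along its axis. Stands upright at the start.
- small_can: Sealed small can, 40 mm diameter, 45 mm high, closed lid with pull tab. Plain bare metal. Origin: centre of the underside; z up along its axis. Stands upright at the start.
- flat_tin: Sealed flat rectangular tin with rounded corners, 104 mm (its x) by 60 mm (its y), 24 mm high, pull tab on the lid. Plain bare metal. Origin: centre of the underside, z up.
- open_tall: Opened empty can without lid, its dark inside seen from above; 54 mm diameter, 76 mm high like the tall can. Does not belong on the tray; stays where it is. Plain bare metal. Origin: centre of the underside; z up along its axis. Stands upright at the start.
- open_wide: Opened empty can without lid, its dark inside seen from above; 68 mm diameter, 36 mm high like the wide can. Does not belong on the tray; stays where it is. Plain bare metal. Origin: centre of the underside; z up along its axis. Stands upright at the start.
- tall_holder: Holder for the tall can: grey round deep cup, 70 mm inside diameter, 78 mm outside, rim 28 mm above its origin, floor 3 mm above its origin, 7 mm above the table. Fixed on the yellow tray; the four form a 131 x 115 mm grid, order varies. Origin: centre of the underside, z up.
- wide_holder: Holder for the wide can: largest grey round shallow cup, 84 mm inside diameter, 92 mm outside, rim 9 mm above its origin, floor 3 mm above its origin, 7 mm above the table. Fixed on the yellow tray; the four form a 131 x 115 mm grid, order varies. Origin: centre of the underside, z up.
- small_holder: Holder for the small can: smallest grey round shallow cup, 56 mm inside diameter, 64 mm outside, rim 9 mm above its origin, floor 3 mm above its origin, 7 mm above the table. Fixed on the yellow tray; the four form a 131 x 115 mm grid, order varies. Origin: centre of the underside, z up.
- tin_holder: Holder for the rectangular tin: grey, shallow, inside 120 mm (its x) by 76 mm (its y), walls 3 mm, rim 9 mm above its origin, floor 3 mm above its origin, 7 mm above the table. Either way round fits. Fixed on the yellow tray; the four form a 131 x 115 mm grid, order varies. Origin: centre of the underside, z up. Yellow tray: 272 (x) by 242 mm, rim 12 mm high.
There are look-alikes about, which are no part of the job. What is shaped like the wide_holder but purple, red or turquoise is not meant.

How it is judged (in metres and radians):
At the end, for the whole second after the job is handed in: Each sealed tin stands in its own holder: centre within 12 mm of the holder's centre, underside no more than 7 mm above the holder's origin (on its floor), tilted less than 0.1 rad, at rest (under 0.02 m/s and 0.3 rad/s); the two open cans are upright within 30 mm of where they began (horizontal distance between tall_can and tall_holder below 0.012 m and z of tall_can in the frame of tall_holder below 0.007 m and angle between each of tall_can, wide_can, small_can, flat_tin's own z axis and vertical below 0.1 rad and linear speed of each of tall_can, wide_can, small_can, flat_tin below 0.02 m/s and angular speed of each of tall_can, wide_can, small_can, flat_tin below 0.3 rad/s and horizontal distance between wide_can and wide_holder below 0.012 m and z of wide_can in the frame of wide_holder below 0.007 m and horizontal distance between small_can and small_holder below 0.012 m and z of small_can in the frame of small_holder below 0.007 m and horizontal distance between flat_tin and tin_holder below 0.012 m and z of flat_tin in the frame of tin_holder below 0.007 m and not (distance of open_tall from where it was at the start of the episode above 0.03 m or angle between open_tall's own z axis and vertical above 0.3 rad) and not (distance of open_wide from where it was at the start of the episode above 0.03 m or angle between open_wide's own z axis and vertical above 0.3 rad)); the robot touches nothing.
It fails at once if the open tall can is shifted by more than 30 mm or tipped (distance of open_tall from where it was at the start of the episode above 0.03 m or angle between open_tall's own z axis and vertical above 0.3 rad).
It fails at once if the open wide can is shifted by more than 30 mm or tipped (distance of open_wide from where it was at the start of the episode above 0.03 m or angle between open_wide's own z axis and vertical above 0.3 rad).
It also fails if it takes over 112 s, if anything falls off the work surface, if the arm or the gripper's body presses on something with over 40 N, if the wrist force passes 120 N, or if a joint passes its speed limit or range.

## Working session

There is one attempt and no reset: what is moved stays moved. The work goes in short steps, Python scripts to look and compute and a shell command to move; the robot and the scene stay as the last step left them, time stands still between calls to the robot, and variables do not carry over. Pictures are saved under pics/ and viewed, at most 14 in all, crops included, and the job is handed in when it is done.

```bash
mkdir -p pics
cat > h.py <<'E'
import numpy as np, cv2
from plant import get_obs, vision
from scipy.spatial.transform import Rotation as R
def cap(n):
    o=get_obs(); c=vision.capture(n); 
    f=240/np.tan(np.radians(c['vfov'])/2)
    c['K']=np.array([[f,0,c['cx']],[0,f,c['cy']],[0,0,1]]); c['d']=np.array(c['dist'],float)
    if 'pose' in c: c['T']=np.array(c['pose'])
    else:
        T=np.eye(4); T[:3,:3]=R.from_euler('xyz',o['tcp_rot']).as_matrix(); T[:3,3]=np.array(o['tool_pos']); c['T']=T@np.array(c['T_tool_cam'])
    return c
def rays(c,uv):
    p=cv2.undistortPoints(np.array(uv,float).reshape(-1,1,2),c['K'],c['d']).reshape(-1,2)
    d=np.c_[p[:,0],-p[:,1],-np.ones(len(p))]@c['T'][:3,:3].T
    return c['T'][:3,3],d
def onz(c,uv,z):
    o,d=rays(c,uv); return o+d*((z-o[2])/d[:,2])[:,None]
def proj(c,P):
    q=(np.array(P,float).reshape(-1,3)-c['T'][:3,3])@c['T'][:3,:3]; q=q*[1,-1,-1]
    return cv2.projectPoints(q,np.zeros(3),np.zeros(3),c['K'],c['d'])[0].reshape(-1,2)
def tri(pairs):
    A=np.zeros((3,3));b=np.zeros(3)
    for c,uv in pairs:
        o,d=rays(c,[uv]); d=d[0]/np.linalg.norm(d[0]); M=np.eye(3)-np.outer(d,d); A+=M;b+=M@o
    return np.linalg.solve(A,b)
def save(c,n): cv2.imwrite('pics/'+n,c['pixels'][:,:,::-1])
E
python3 - <<'E'
from h import *
for n in['top','scene','wrist']:
    c=cap(n); save(c,n+'0.png'); print(n,c['T'].round(2).tolist(),c['K'][0,0],c['dist'])
print(get_obs())
E
```

```text
top [[0.01, 1.0, -0.09, 496.51], [-1.0, 0.01, 0.0, 37.99], [0.0, 0.09, 1.0, 995.52], [0.0, 0.0, 0.0, 1.0]] 445.5920258178911 [-0.06659822  0.          0.          0.          0.        ]
scene [[0.53, -0.73, 0.44, 1013.94], [0.85, 0.45, -0.27, -224.13], [-0.0, 0.51, 0.86, 841.22], [0.0, 0.0, 0.0, 1.0]] 443.2945000423088 [-0.0794644  0.         0.         0.         0.       ]
wrist [[0.29, -0.92, -0.28, 74.18], [0.96, 0.27, 0.09, 526.14], [-0.0, -0.29, 0.96, 385.02], [0.0, 0.0, 0.0, 1.0]] 336.2661741619805 [-0.00080753  0.          0.          0.          0.        ]
{'time': 0.15, 'joint_positions': array([ 1.13499005e+00,  3.42588095e-01,  1.52480455e+00, -1.62095822e-05,
        1.27537432e+00, -1.46013149e-01]), 'dq': array([-0.00195187, -0.00153561, -0.00412362,  0.00182641, -0.00081914,
       -0.00319131]), 'tau': array([ 1.54545804e-03, -4.31456208e+01, -2.44356412e+01,  7.18028331e-02,
        5.37447911e-02, -9.59372323e-05]), 'tool_pos': array([149.88225387, 502.83577404, 226.18897839]), 'tcp_rot': array([-3.14042858e+00, -1.55519721e-04,  2.85180417e+00]), 'contact_force': array([-0.26962159,  0.23208028,  0.20203071]), 'moment': array([ 0.01272767, -0.06783577,  0.01729669]), 'finger_force': 0.0, 'grip_width': 91.52460640325754}
```

View pics/top0.png

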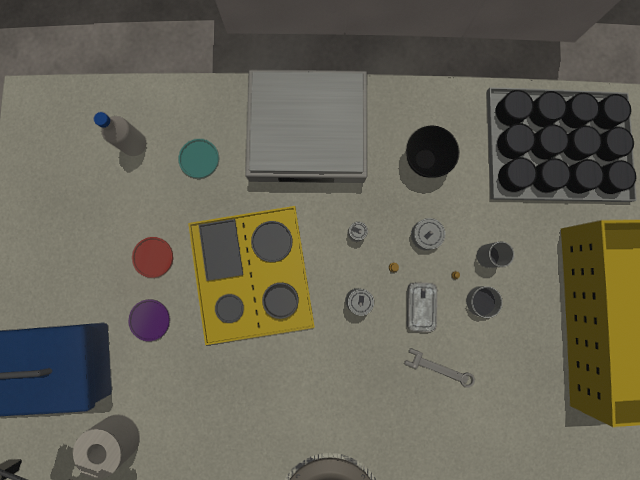

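View pics/scene0.png

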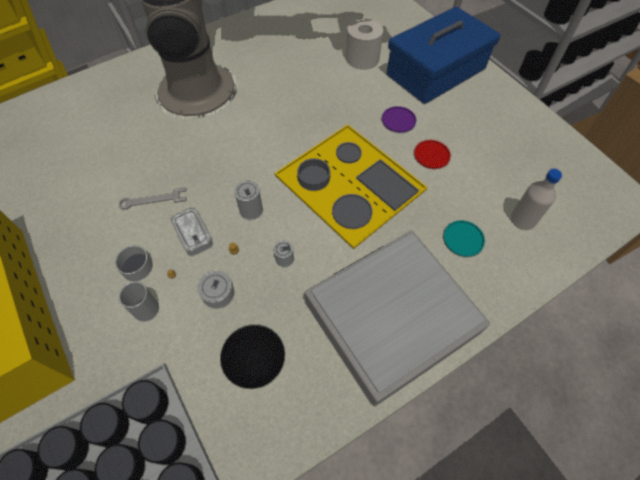

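The top view shows the sealed cans: small (357,231), wide (428,235), tall (360,302) and flat tin (422,307). The open ones, dark inside, are tall (495,254) and wide (485,302). The tray holders are tin (221,250), wide (272,242), small (230,308) and tall (281,301). The large grey cup on the tray is the wide holder; the teal, red and purple discs are look-alikes. I'll check with one enlarged crop and measure.

Run:
```python
from h import *
t=cap('top'); s=cap('scene')
a=cv2.resize(t['pixels'][195:345,190:520],None,fx=2.4,fy=2.4,interpolation=cv2.INTER_CUBIC)
b=cv2.resize(s['pixels'][120:325,110:440],None,fx=1.1,fy=1.1)
cv2.imwrite('pics/crop1.png',a[:,:,::-1])
b=cv2.resize(s['pixels'][120:325,110:440],None,fx=2.4,fy=2.4,interpolation=cv2.INTER_CUBIC); cv2.imwrite('pics/crop2.png',b[:,:,::-1])
# holders = holes in yellow
for n,c in(('top',t),('scene',s)):
    hsv=cv2.cvtColor(c['pixels'],cv2.COLOR_RGB2HSV)
    m=cv2.inRange(hsv,(18,140,60),(35,255,255))
    if n=='top': m[:, 400:]=0
    else: m[:,:240]=0; m[:110]=0; m[260:]=0
    cs,h=cv2.findContours(m,cv2.RETR_CCOMP,cv2.CHAIN_APPROX_NONE)
    for k,q in enumerate(cs):
        if cv2.contourArea(q)<200: continue
        r=cv2.minAreaRect(q); e=cv2.fitEllipse(q)
        z=13
        ctr=onz(c,[r[0]],z)[0]; w=onz(c,q.reshape(-1,2),z)[:,:2]
        rw=cv2.minAreaRect(w.astype(np.float32)); cc,rad=cv2.minEnclosingCircle(w.astype(np.float32))
        print(n,'hole' if h[0][k][3]>=0 else 'outer',np.round(r[0],1),'world rect',np.round(rw[0],1),np.round(rw[1],1),round(rw[2],1),'circ',np.round(cc,1),round(rad,1))
```

```text
top outer [249.9 275.2] world rect [502.9 178.6] [271.7 241.8] 9.9 circ [503.  179.3] 180.1
top hole [229. 308.] world rect [428.9 223.4] [65.4 64.7] 46.4 circ [428.7 223.8] 34.0
top hole [280.  300.5] world rect [446.9 111.9] [82.  81.7] 45.9 circ [447.5 111.8] 42.3
top hole [271.3 241.3] world rect [576.9 133.6] [93.  93.7] 45.9 circ [577.6 133.5] 48.2
top hole [220.3 249.4] world rect [557.6 246.2] [132.1  87.9] 9.9 circ [557.4 248.2] 76.5
scene outer [350.5 180.5] world rect [506.5 177.2] [272.9 243.8] 9.9 circ [507.  176.6] 179.3
scene hole [351.8 210.8] world rect [579.7 132.7] [93.7 96.2] 17.7 circ [580.6 133.6] 49.7
scene hole [387.  183.6] world rect [560.5 245.5] [131.8  89.7] 9.9 circ [560.8 245.9] 76.0
scene hole [313. 174.] world rect [443.8 113.5] [ 81.2 102.8] 57.4 circ [444.8 114.9] 51.5
scene hole [348.5 152. ] world rect [431.9 223.4] [66.9 71.3] 58.2 circ [432.  223.1] 36.7
```

View pics/crop1.png

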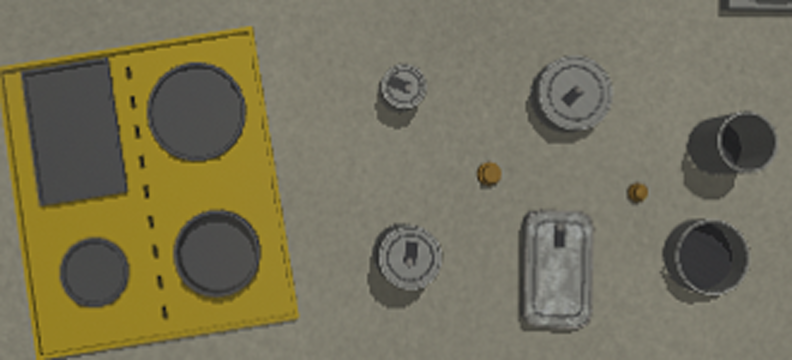

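View pics/crop2.png

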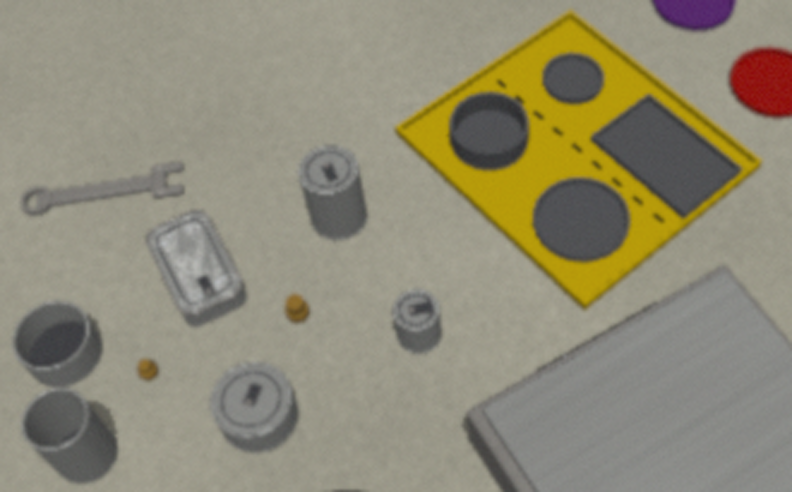

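The crops confirm it: four lids with tabs, and open cans with dark insides at far right. The holders are identified too. Next I triangulate.

Run:
```python
from h import *
t=cap('top'); s=cap('scene')
A=lambda x,y:(190+x/2.4,195+y/2.4); B=lambda x,y:(110+x/2.4,120+y/2.4)
P=dict(small=((403,85),(417,307),45),wide=((573,92),(252,395),36),tall=((409,257),(331,171),76),tin=((559,266),(193,262),24),otall=((748,140),(55,420),76),owide=((712,255),(57,335),36),
 Hsmall=((95,271),(573,78),13),Hwide=((197,111),(581,219),13),Htall=((218,252),(489,122),32),Htin=((75,132),(668,156),13))
for k,(a,b,h) in P.items():
    print(k,'tri',tri([(t,A(*a)),(s,B(*b))]).round(1),'top',onz(t,[A(*a)],h)[0,:2].round(1),'scene',onz(s,[B(*b)],h)[0,:2].round(1))
# tin angle from side of the base edges in top crop
q=onz(t,[A(528,212),A(524,325),A(592,213),A(587,328)],24); print(q.round(0).tolist())
b=onz(s,[B(470,415),B(725,268)],30);print(b.round(0))
```

```text
small tri [600.1 -53.5  47. ] top [599.6 -55.1] scene [599.7 -51.8]
wide tri [ 596.3 -208.7   38.7] top [ 596.1 -210.4] scene [ 595.4 -207.7]
tall tri [449.3 -56.2  70.6] top [448.6 -57.7] scene [454.5 -55.4]
tin tri [ 439.3 -198.4   22.9] top [ 438.9 -199.3] scene [ 440.8 -197.3]
otall tri [ 552.4 -353.1   74.9] top [ 551.8 -354.2] scene [ 553.9 -351.4]
owide tri [ 451.4 -332.6   34.6] top [ 450.1 -335.8] scene [ 454.6 -329. ]
Hsmall tri [429.3 224.5   7. ] top [429.1 222.1] scene [434.1 222.6]
Hwide tri [577.9 133.7   6.2] top [576.7 131.8] scene [582.1 132. ]
Htall tri [449.6 110.3  31.1] top [448.8 108.7] scene [451.  111.6]
Htin tri [558.2 249.2   1.4] top [555.9 244.1] scene [565.7 245.6]
[[487.0, -171.0, 24.0], [386.0, -167.0, 24.0], [487.0, -230.0, 24.0], [383.0, -225.0, 24.0]]
[[704. -62.  30.]
 [703. 205.  30.]]
```

```bash
python3 -m pendant '{"dp":[[-0.34,-0.34,0],[-0.34,-0.34,0],[-0.34,-0.34,0],[-0.34,-0.34,0],[-0.34,-0.34,0],[-0.34,-0.34,0],[-0.34,-0.34,0],[-0.34,-0.34,0]],"rotation":[[0,0,0],[0,0,-0.15],[0,0,-0.29],[0,0,-0.29],[0,0,-0.29],[0,0,-0.29],[0,0,-0.29],[0,0,-0.29]]}' 0.0918
python3 -c "
from plant import get_obs;o=get_obs();print(o['joint_positions'].round(2),o['tool_pos'],o['tcp_rot'])"
```

```text
time: 1.35
tool_pos: [379.6, 77.8, 227.0]
tcp_rot: [-3.142, 0.001, 3.14]
contact_force: [0.1, 0.5, -0.8]
grip_width: 92.0
finger_force: 0.0
[ 0.    0.09  1.86 -0.    1.2  -1.57] [379.58044249  77.83629458 226.99392581] [-3.14158740e+00  1.07371473e-03  3.13999827e+00]
```

```bash
python3 - <<'E'
from h import *
import pickle
c=cap('wrist'); pickle.dump(c,open('w1.pkl','wb')); save(c,'w1.png')
E
python3 -m pendant '{"dp":[[-0.03,-0.06,0],[-0.06,-0.12,-0.02],[-0.06,-0.18,-0.03],[-0.06,-0.18,-0.03],[-0.06,-0.18,-0.03]],"rotation":[[0,0,0],[0,0,0],[0,0,0],[0,0,0],[0,0,0]]}'
python3 - <<'E'
from h import *
import pickle
c=cap('wrist'); pickle.dump(c,open('w2.pkl','wb')); save(c,'w2.png')
a=pickle.load(open('w1.pkl','rb'))
cv2.imwrite('pics/w12.png',np.hstack([cv2.resize(a['pixels'],(400,300)),cv2.resize(c['pixels'],(400,300))])[:,:,::-1])
for c in(a,c):
  for P in ([[600,-53,45],[596,-209,36],[449,-56,76],[439,-198,24],[577,133,13],[447,111,32],[429,223,13],[557,246,13]],): print(proj(c,P).round(0).tolist())
E
```

```text
time: 2.02
tool_pos: [438.4, -99.7, 256.4]
tcp_rot: [3.141, -0.0, 3.14]
contact_force: [0.0, 0.7, -0.2]
grip_width: 91.6
finger_force: 0.0
[[212.0, 391.0], [90.0, 383.0], [186.0, 290.0], [79.0, 263.0], [361.0, 358.0], [347.0, 271.0], [442.0, 251.0], [449.0, 345.0]]
[[355.0, 336.0], [233.0, 329.0], [360.0, 226.0], [235.0, 207.0], [493.0, 307.0], [499.0, 215.0], [586.0, 196.0], [581.0, 293.0]]
```

View pics/w12.png

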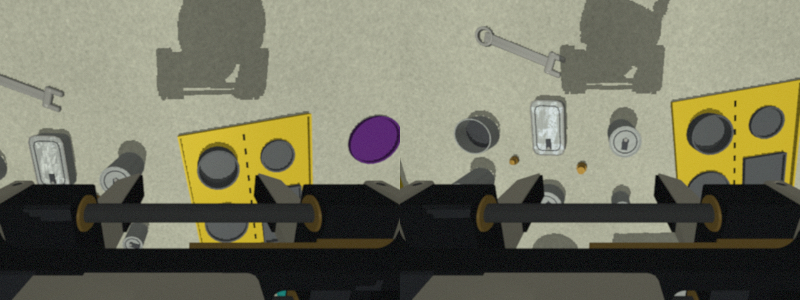

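The right half shows the tall lid at (358,227) and tin at (237,203) in full-picture pixels, within 4 px of prediction. Left shows the holders. I'll measure those numerically in the wrist views.

Run:
```python
from h import *
import pickle
for n in('w1.pkl','w2.pkl'):
    c=pickle.load(open(n,'rb'))
    g=cv2.cvtColor(c['pixels'],cv2.COLOR_RGB2HSV)
    m=cv2.inRange(g,(18,140,60),(35,255,255))
    cs,h=cv2.findContours(m,cv2.RETR_CCOMP,cv2.CHAIN_APPROX_NONE)
    for k,q in enumerate(cs):
        if cv2.contourArea(q)<600 or h[0][k][3]<0: continue
        w=onz(c,q.reshape(-1,2),13)[:,:2].astype(np.float32); cc,r=cv2.minEnclosingCircle(w); print(n,np.round(cc,1),round(r,1),cv2.minAreaRect(q)[0],cv2.minAreaRect(w))
    # lids: bright circle
c=pickle.load(open('w2.pkl','rb'))
a=cv2.resize(c['pixels'][140:290,100:420],None,fx=2.4,fy=2.4,interpolation=cv2.INTER_CUBIC); 
b=cv2.resize(pickle.load(open('w1.pkl','rb'))['pixels'][190:400,270:590],None,fx=1.2,fy=1.2)
cv2.imwrite('pics/c3.png',a[:,:,::-1])
```

```text
w1.pkl [452.9 114.2] 46.0 (348.0000305175781, 269.0000305175781) ((453.495361328125, 113.51048278808594), (89.681884765625, 84.3689193725586), 42.283748626708984)
w1.pkl [428.2 225.1] 34.1 (444.2500305175781, 249.25) ((428.1885681152344, 225.3984375), (67.51472473144531, 64.5042724609375), 47.399024963378906)
w2.pkl [448.8 118.7] 48.1 (496.2500305175781, 212.74998474121094) ((450.17083740234375, 118.35990905761719), (94.44377136230469, 83.13558959960938), 49.59353256225586)
w2.pkl [428.7 223.5] 35.1 (586.5000610351562, 195.50001525878906) ((428.6959228515625, 223.73373413085938), (69.13117218017578, 65.34017944335938), 51.583984375)
```

View pics/c3.png

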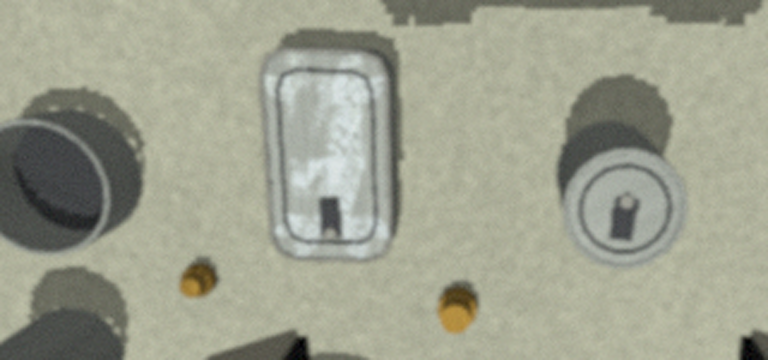

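Run:
```python
from h import *
import pickle
c=pickle.load(open('w2.pkl','rb')); t=cap('top'); A=lambda x,y:(100+x/2.4,140+y/2.4)
g=lambda p:onz(c,[A(*p)],24)[0].round(1)
for p in[(266,80),(275,235),(387,80),(393,235),(327,154)]: print(g(p))
print('tall',tri([(c,A(625,207)),(t,(360.4,302.1))]).round(1),'tin',tri([(c,A(327,154)),(t,(422.9,305.8))]).round(1))
```

```text
[ 399.6 -222.6   24. ]
[ 477.  -225.4   24. ]
[ 399.7 -164.7   24. ]
[ 477.1 -165.6   24. ]
[ 435.5 -196.    24. ]
tall [448.3 -56.6  80.5] tin [ 438.2 -201.    10.4]
```

```bash
python3 -m pendant '{"dp":[[-0.011,0.043,0.03],[-0.011,0.043,0.09],[-0.011,0.043,0.14],[-0.011,0.043,0.18],[-0.011,0.043,0.21],[-0.011,0.043,0.222],[-0.011,0.043,0.222],[-0.011,0.043,0.222]],"rotation":[[0,0,0],[0,0,0],[0,0,0],[0,0,0],[0,0,0],[0,0,0],[0,0,0],[0,0,0]]}' 0.0918
```

```text
time: 3.12
tool_pos: [450.5, -56.7, 35.8]
tcp_rot: [-3.141, 0.002, -3.141]
contact_force: [0.1, -0.1, 0.4]
grip_width: 91.7
finger_force: 0.0
```

```bash
python3 -m pendant '{"dp":[[0,0,0],[0,0,0],[0,0,0],[0,0,0],[0,0,0],[0,0,0],[0,0,0],[0,0,0]],"rotation":[[0,0,0],[0,0,0],[0,0,0],[0,0,0],[0,0,0],[0,0,0],[0,0,0],[0,0,0]]}' 0.03
```

```text
time: 4.12
tool_pos: [449.7, -56.8, 34.8]
tcp_rot: [3.141, 0.0, -3.141]
contact_force: [-1.6, 1.2, 1.9]
grip_width: 53.5
finger_force: 30.0
```

```bash
python3 -m pendant '{"dp":[[0,0,-0.03],[0,0,-0.08],[0,0.04,-0.09],[0,0.09,-0.09],[0,0.14,-0.09],[0.001,0.167,-0.09],[0.001,0.167,-0.09],[0.001,0.167,-0.09]],"rotation":[[0,0,0],[0,0,0],[0,0,0],[0,0,0],[0,0,0],[0,0,0],[0,0,0],[0,0,0]]}'
python3 - <<'E'
from h import *
for n in('top','scene','wrist'):
    c=cap(n); save(c,n+'1.png')
E
```

```text
time: 5.12
tool_pos: [448.4, 109.7, 124.3]
tcp_rot: [-3.141, -0.001, -3.141]
contact_force: [0.1, 0.0, -2.5]
grip_width: 53.6
finger_force: 30.0
```

```bash
python3 -m pendant '{"dp":[[0,0.001,0.03],[0,0.001,0.05],[0,0.001,0.065],[0,0.001,0.075],[0,0.001,0.08],[0,0.001,0.082],[0,0.001,0.082]],"rotation":[[0,0,0],[0,0,0],[0,0,0],[0,0,0],[0,0,0],[0,0,0],[0,0,0]]}'
```

```text
time: 6.15
tool_pos: [448.9, 111.2, 43.0]
tcp_rot: [3.141, 0.001, -3.141]
contact_force: [1.0, 0.8, -2.7]
grip_width: 53.4
finger_force: 30.0
```

```bash
python3 -m pendant '{"dp":[[0,0,0],[0,0,0],[0,0,0],[0,0,0],[0,0,-0.03],[0,0,-0.09],[0,0,-0.12],[0,0,-0.12]],"rotation":[[0,0,0],[0,0,0],[0,0,0],[0,0,0],[0,0,0],[0,0,0],[0,0,0],[0,0,0]]}' 0.08
python3 - <<'E'
from h import *
ims=[]
for n in('top','scene'):
    c=cap(n); ims.append(c['pixels'])
a=cv2.resize(ims[0][195:345,190:520],(400,300)); b=cv2.resize(ims[1][120:325,110:440],(400,300))
cv2.imwrite('pics/d1.png',np.hstack([a,b])[:,:,::-1])
E
```

```text
time: 7.15
tool_pos: [450.1, 111.3, 165.0]
tcp_rot: [3.141, 0.006, -3.141]
contact_force: [0.0, -0.0, -0.2]
grip_width: 79.9
finger_force: 0.0
```

View pics/d1.png

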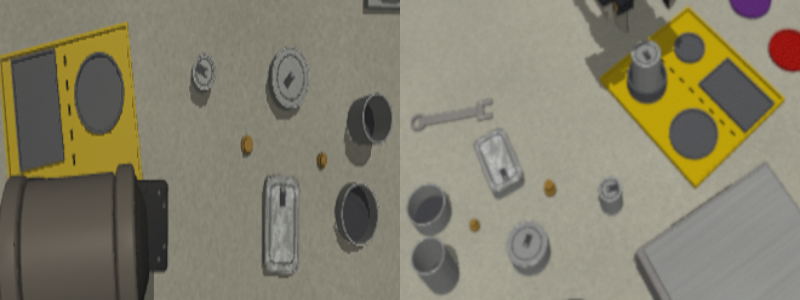

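The tall can stands centred in the deep cup (scene half, ~(647,65)). Next is the wide can.

```bash
python3 -m pendant '{"dp":[[-0.024,-0.053,0],[-0.048,-0.106,0],[-0.072,-0.16,0],[-0.096,-0.213,0],[-0.12,-0.266,0],[-0.146,-0.32,0.02],[-0.146,-0.32,0.06],[-0.146,-0.32,0.08]],"rotation":[[0,0,0],[0,0,0],[0,0,0],[0,0,0],[0,0,0],[0,0,0],[0,0,0],[0,0,0]]}' 0.0918
python3 - <<'E'
from h import *
c=cap('wrist'); 
cv2.imwrite('pics/e1.png',c['pixels'][:,:,::-1]); print(proj(c,[[596,-209,36]]))
E
```

```text
time: 8.25
tool_pos: [592.5, -208.8, 77.6]
tcp_rot: [3.138, -0.007, 3.14]
contact_force: [0.6, 0.3, 0.3]
grip_width: 91.7
finger_force: 0.0
[[317.13249032 271.31992498]]
```

View pics/e1.png

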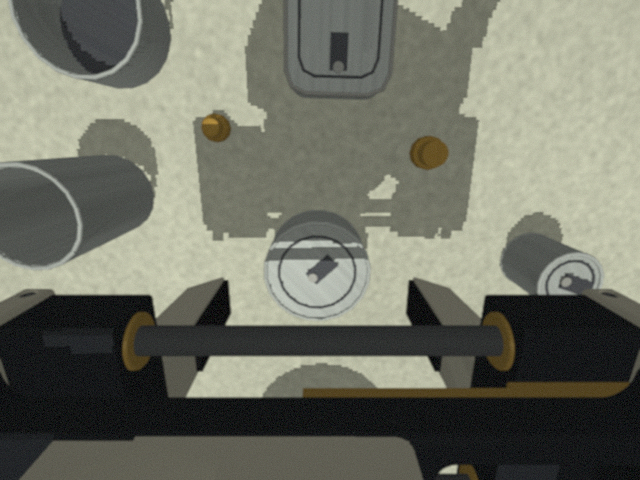

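Lid at (317,271) matches the prediction. Descending.

```bash
python3 -m pendant '{"dp":[[0,0,0.03],[0,0,0.055],[0,0,0.07],[0,0,0.072],[0,0,0.072],[0,0,0.072]],"rotation":[[0,0,0],[0,0,0],[0,0,0],[0,0,0],[0,0,0],[0,0,0]]}'
```

```text
time: 9.05
tool_pos: [595.4, -209.1, 11.8]
tcp_rot: [-3.141, 0.002, -3.141]
contact_force: [0.2, -0.3, 0.1]
grip_width: 92.1
finger_force: 0.0
```

```bash
python3 -m pendant '{"dp":[[0,0,0],[0,0,0],[0,0,0],[0,0,0],[0,0,0],[0,0,0]],"rotation":[[0,0,0],[0,0,0],[0,0,0],[0,0,0],[0,0,0],[0,0,0]]}' 0.045 && python3 -m pendant '{"dp":[[0,0,-0.03],[0,0,-0.07],[0,0,-0.11],[0,0.04,-0.14],[0,0.09,-0.14],[0,0.15,-0.14],[0,0.15,-0.14]],"rotation":[[0,0,0],[0,0,0],[0,0,0],[0,0,0],[0,0,0],[0,0,0],[0,0,0]]}'
```

```text
time: 9.8
tool_pos: [594.8, -208.9, 10.9]
tcp_rot: [-3.141, 0.0, -3.141]
contact_force: [-0.8, -0.7, 3.3]
grip_width: 67.8
finger_force: 30.0
time: 10.68
tool_pos: [594.0, -54.4, 150.2]
tcp_rot: [3.14, -0.002, -3.136]
contact_force: [0.1, 0.0, -2.3]
grip_width: 67.5
finger_force: 30.0
```

```bash
python3 -m pendant '{"dp":[[0.005,0.05,0],[0.01,0.1,0],[0.015,0.15,0],[0.018,0.192,0.02],[0.018,0.192,0.06],[0.018,0.192,0.09],[0.018,0.192,0.1],[0.018,0.192,0.1]],"rotation":[[0,0,0],[0,0,0],[0,0,0],[0,0,0],[0,0,0],[0,0,0],[0,0,0],[0,0,0]]}'
python3 - <<'E'
from h import *
ims=[]
for n in('wrist','scene'):
    c=cap(n); ims.append(c['pixels'])
a=cv2.resize(ims[0],(400,300)); b=cv2.resize(ims[1][120:325,210:480],(400,300))
cv2.imwrite('pics/d2.png',np.hstack([a,b])[:,:,::-1])
E
```

```text
time: 11.68
tool_pos: [576.7, 132.6, 50.4]
tcp_rot: [-3.141, -0.001, 3.141]
contact_force: [0.4, 0.2, -2.0]
grip_width: 67.8
finger_force: 30.0
```

View pics/d2.png

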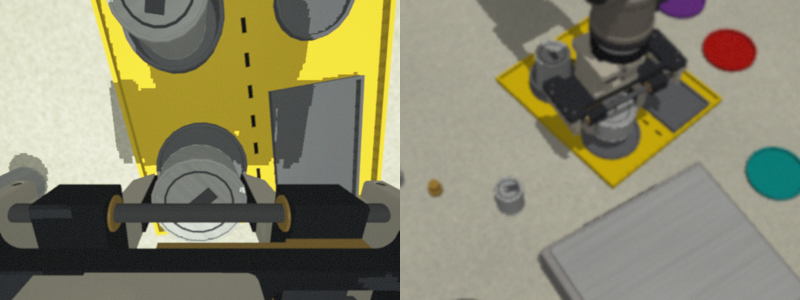

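The wide can hangs over its holder, centred (left half, can at (203,195)). Lowering it and releasing.

```bash
python3 -m pendant '{"dp":[[-0.001,0.0,0.015],[-0.001,0,0.025],[-0.001,0,0.03],[-0.001,0,0.031],[-0.001,0,0.031]],"rotation":[[0,0,0],[0,0,0],[0,0,0],[0,0,0],[0,0,0]]}'; python3 -m pendant '{"dp":[[0,0,0],[0,0,0],[0,0,0],[0,0,0],[0,0,-0.03],[0,0,-0.09],[0,0,-0.13],[0,0,-0.13]],"rotation":[[0,0,0],[0,0,0],[0,0,0],[0,0,0],[0,0,0],[0,0,0],[0,0,0],[0,0,0]]}' 0.086
```

```text
time: 12.4
tool_pos: [577.8, 133.3, 19.8]
tcp_rot: [3.141, 0.0, -3.141]
contact_force: [-0.4, -0.1, -2.2]
grip_width: 67.4
finger_force: 30.0
time: 13.4
tool_pos: [579.7, 133.5, 153.6]
tcp_rot: [3.141, 0.008, -3.141]
contact_force: [0.1, 0.6, -0.4]
grip_width: 86.1
finger_force: 0.0
```

```bash
python3 -m pendant '{"dp":[[-0.008,-0.06,0],[-0.016,-0.12,0],[-0.022,-0.187,0],[-0.022,-0.187,0.04],[-0.022,-0.187,0.08],[-0.022,-0.187,0.11],[-0.022,-0.187,0.131],[-0.022,-0.187,0.133]],"rotation":[[0,0,0],[0,0,0],[0,0,0],[0,0,0],[0,0,0],[0,0,0],[0,0,0],[0,0,0]]}' 0.0918; python3 -m pendant '{"dp":[[0,0,0],[0,0,0],[0,0,0],[0,0,0],[0,0,0],[0,0,0],[0,0,0],[0,0,0]],"rotation":[[0,0,0],[0,0,0],[0,0,0],[0,0,0],[0,0,0],[0,0,0],[0,0,0],[0,0,0]]}' 0.02
```

```text
time: 14.4
tool_pos: [597.7, -53.4, 13.9]
tcp_rot: [3.14, -0.005, -3.142]
contact_force: [-0.7, 0.1, 0.7]
grip_width: 92.1
finger_force: 0.0
time: 15.4
tool_pos: [599.8, -53.7, 16.8]
tcp_rot: [3.141, 0.0, -3.141]
contact_force: [-0.9, -0.1, 2.1]
grip_width: 39.6
finger_force: 30.0
```

```bash
python3 -m pendant '{"dp":[[0,0,-0.03],[0,0,-0.08],[0,0,-0.12],[0.025,0.045,-0.13],[0.05,0.085,-0.13],[0.075,0.125,-0.13],[0.1,0.165,-0.13],[0.125,0.205,-0.13]],"rotation":[[0,0,0],[0,0,0],[0,0,0],[0,0,0],[0,0,0],[0,0,0],[0,0,0],[0,0,0]]}'; python3 -m pendant '{"dp":[[0.025,0.04,0],[0.046,0.073,0],[0.046,0.073,0.03],[0.046,0.073,0.07],[0.046,0.073,0.09],[0.046,0.073,0.09]],"rotation":[[0,0,0],[0,0,0],[0,0,0],[0,0,0],[0,0,0],[0,0,0]]}'
python3 - <<'E'
from h import *
ims=[]
for n in('wrist','scene'):
    c=cap(n); ims.append(c['pixels'])
a=cv2.resize(ims[0],(400,300)); b=cv2.resize(ims[1][100:305,210:480],(400,300))
cv2.imwrite('pics/d3.png',np.hstack([a,b])[:,:,::-1])
E
```

```text
time: 16.4
tool_pos: [473.6, 152.3, 146.6]
tcp_rot: [3.141, -0.0, 3.142]
contact_force: [0.3, 0.6, -1.3]
grip_width: 39.6
finger_force: 30.0
time: 17.15
tool_pos: [427.5, 223.8, 55.4]
tcp_rot: [-3.14, -0.003, -3.141]
contact_force: [-0.0, 0.8, -0.7]
grip_width: 39.3
finger_force: 30.0
```

View pics/d3.png

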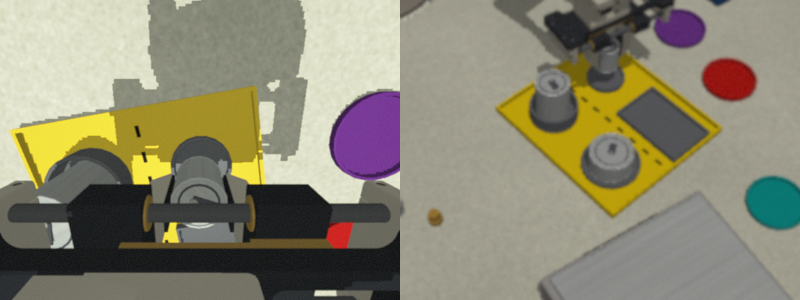

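Small can centred above its cup (left half, (200,205)). The palm clears the tall can by about 7 mm. Lowering it.

```bash
python3 -m pendant '{"dp":[[0,0.0,0.012],[0,0,0.022],[0,0,0.029],[0,0,0.032],[0,0,0.032]],"rotation":[[0,0,0],[0,0,0],[0,0,0],[0,0,0],[0,0,0]]}'; python3 -m pendant '{"dp":[[0,0,0],[0,0,0],[0,0,0],[0,0,-0.03],[0,0,-0.09],[0,0,-0.13],[0,0,-0.13]],"rotation":[[0,0,0],[0,0,0],[0,0,0],[0,0,0],[0,0,0],[0,0,0],[0,0,0]]}' 0.06
```

```text
time: 17.88
tool_pos: [428.6, 224.2, 24.5]
tcp_rot: [-3.142, -0.0, -3.141]
contact_force: [0.8, -0.3, -1.0]
grip_width: 39.2
finger_force: 30.0
time: 18.75
tool_pos: [430.5, 224.8, 157.9]
tcp_rot: [3.139, 0.007, -3.141]
contact_force: [0.0, 0.2, -0.6]
grip_width: 60.5
finger_force: 0.0
```

```bash
python3 -m pendant '{"dp":[[-0.001,-0.06,0],[-0.002,-0.12,0],[-0.003,-0.18,0],[-0.005,-0.24,0],[-0.006,-0.3,0],[-0.007,-0.36,0],[-0.009,-0.422,0],[-0.009,-0.422,0.04]],"rotation":[[0,0,0],[0,0,0],[0,0,0],[0,0,0],[0,0,0.035],[0,0,0.035],[0,0,0.035],[0,0,0.035]]}' 0.0918
python3 - <<'E'
from h import *
c=cap('wrist'); 
cv2.imwrite('pics/e2.png',c['pixels'][:,:,::-1]); print(get_obs()['tool_pos'],proj(c,[[437.5,-197.5,24],[437.5,-227.5,24],[437.5,-167.5,24]]))
import pickle; pickle.dump(c,open('w3.pkl','wb'))
E
```

```text
time: 19.75
tool_pos: [439.0, -203.0, 115.1]
tcp_rot: [-3.138, 0.005, 3.101]
contact_force: [-0.2, 0.6, -0.4]
grip_width: 92.2
finger_force: 0.0
[ 435.05665303 -198.61371104  109.01523395] [[325.27161574 239.71209901]
 [286.78666584 241.16117391]
 [363.90428442 238.25744813]]
```

View pics/e2.png

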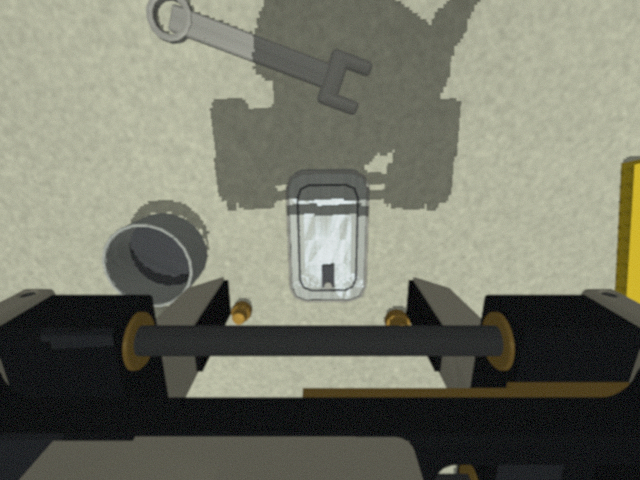

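```bash
python3 -m pendant '{"dp":[[0.001,0,0.03],[0.001,0,0.06],[0.001,0,0.085],[0.001,0,0.1],[0.001,0,0.104],[0.001,0,0.104],[0.001,0,0.104]],"rotation":[[0,0,0],[0,0,0],[0,0,0],[0,0,0],[0,0,0],[0,0,0],[0,0,0]]}'; python3 -m pendant '{"dp":[[0,0,0],[0,0,0],[0,0,0],[0,0,0],[0,0,0],[0,0,0],[0,0,0]],"rotation":[[0,0,0],[0,0,0],[0,0,0],[0,0,0],[0,0,0],[0,0,0],[0,0,0]]}' 0.04
```

```text
time: 20.68
tool_pos: [437.2, -198.1, 11.5]
tcp_rot: [-3.141, 0.001, 3.107]
contact_force: [0.5, -0.1, 0.0]
grip_width: 92.0
finger_force: 0.0
time: 21.55
tool_pos: [436.7, -197.7, 10.8]
tcp_rot: [3.141, 0.0, 3.107]
contact_force: [0.1, 2.6, 3.8]
grip_width: 59.9
finger_force: 30.0
```

```bash
python3 -m pendant '{"dp":[[0,0,-0.03],[0,0,-0.08],[0,0,-0.12],[-0.013,0.055,-0.13],[-0.026,0.11,-0.13],[-0.039,0.165,-0.13],[-0.052,0.22,-0.13],[-0.065,0.275,-0.13]],"rotation":[[0,0,0],[0,0,0],[0,0,0],[0,0,0],[0,0,0],[0,0,0],[0,0,0],[0,0,0]]}'; python3 -m pendant '{"dp":[[-0.013,0.055,0],[-0.026,0.11,0],[-0.0405,0.173,0],[-0.0405,0.173,0.02],[-0.0405,0.173,0.06],[-0.0405,0.173,0.09],[-0.0405,0.173,0.09],[-0.0405,0.173,0.09]],"rotation":[[0,0,-0.1],[0,0,-0.207],[0,0,-0.207],[0,0,-0.207],[0,0,-0.207],[0,0,-0.207],[0,0,-0.207],[0,0,-0.207]]}'
python3 - <<'E'
from h import *
ims=[]
for n in('wrist','scene'):
    c=cap(n); ims.append(c['pixels'])
a=cv2.resize(ims[0],(400,300)); b=cv2.resize(ims[1][100:275,250:480],(400,300))
cv2.imwrite('pics/d4.png',np.hstack([a,b])[:,:,::-1])
E
```

```text
time: 22.55
tool_pos: [511.5, 76.3, 140.4]
tcp_rot: [-3.141, -0.0, 3.107]
contact_force: [0.4, 0.4, -1.2]
grip_width: 59.6
finger_force: 30.0
time: 23.55
tool_pos: [558.5, 246.3, 51.7]
tcp_rot: [3.141, 0.001, -2.969]
contact_force: [0.0, 0.2, -1.4]
grip_width: 59.9
finger_force: 30.0
```

View pics/d4.png

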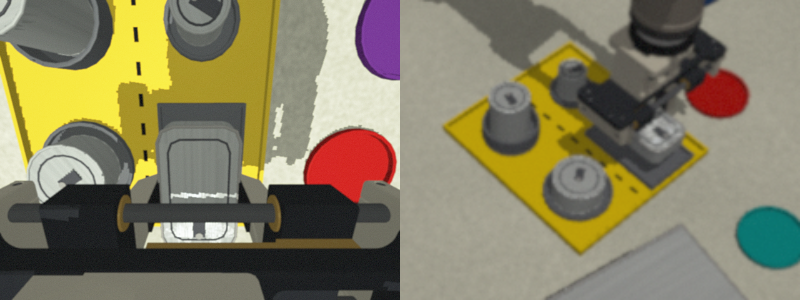

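Run:
```python
from h import *
c=cap('wrist');o=get_obs();p=o['tool_pos'];print(p)
u=np.array([np.cos(.173),np.sin(.173)])
for off in(-4,0,4): 
    q=p[:2]+(off-52)*u; print('tin',off,proj(c,[[*q,65]]).round(0))
h=np.array([557.9,246.5]); print('holder in wall',proj(c,[[*(h-60*u),13]]).round(0),'outer',proj(c,[[*(h-63*u),13]]).round(0))
a=c['pixels'][150:260,220:440]; cv2.imwrite('pics/z.png',cv2.resize(a,None,fx=3.5,fy=3.5,interpolation=cv2.INTER_CUBIC)[:,:,::-1])
```

```text
[558.74822011 246.46160176  52.33895446]
tin -4 [[317. 191.]]
tin 0 [[317. 201.]]
tin 4 [[317. 210.]]
holder in wall [[318. 169.]] outer [[318. 164.]]
```

View pics/z.png

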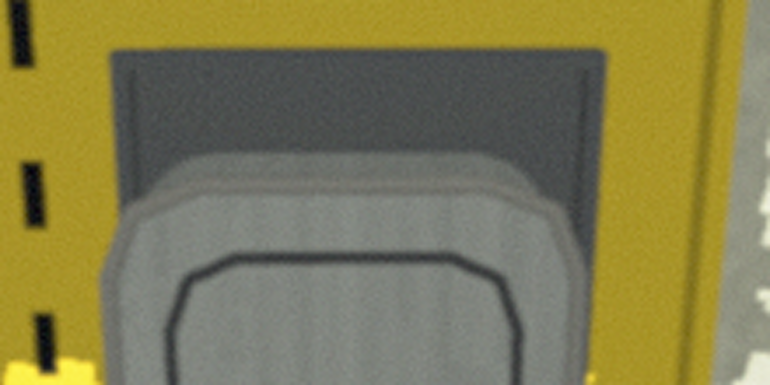

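The tin lies straight over its holder, with edge row 204 (expected 201) and holder wall row 164 (expected 164). I'll nudge it 1 mm and lower.

```bash
python3 -m pendant '{"dp":[[0.001,0.001,0.012],[0.001,0.001,0.022],[0.001,0.001,0.028],[0.001,0.001,0.031],[0.001,0.001,0.032],[0.001,0.001,0.032]],"rotation":[[0,0,0],[0,0,0],[0,0,0],[0,0,0],[0,0,0],[0,0,0]]}'; python3 -m pendant '{"dp":[[0,0,0],[0,0,0],[0,0,0],[0,0,0],[0,0,-0.03],[0,0,-0.09],[0,0,-0.15],[0,0,-0.15]],"rotation":[[0,0,0],[0,0,0],[0,0,0],[0,0,0],[0,0,0],[0,0,0],[0,0,0],[0,0,0]]}' 0.08;  python3 -m pendant '{"dp":[[-0.0,-0.06,0],[-0.0,-0.12,0],[-0.0,-0.18,0],[-0.0,-0.24,0],[-0.0,-0.3,0],[0,-0.36,0],[0,-0.36,0],[0,-0.36,0]],"rotation":[[0,0,0],[0,0,0],[0,0,0],[0,0,0],[0,0,0],[0,0,0],[0,0,0],[0,0,0]]}'
python3 - <<'E'
from h import *
ims=[]
for n in('top','scene'):
    c=cap(n); ims.append(c['pixels'])
a=cv2.resize(ims[0][200:350,180:340],(400,375)); b=cv2.resize(ims[1][100:275,250:437],(400,375))
cv2.imwrite('pics/f.png',np.hstack([a,b])[:,:,::-1])
E
```

```text
time: 24.45
tool_pos: [556.7, 247.1, 18.9]
tcp_rot: [3.141, 0.0, -2.969]
contact_force: [0.7, -0.7, -1.7]
grip_width: 59.7
finger_force: 30.0
time: 25.45
tool_pos: [559.3, 248.0, 174.6]
tcp_rot: [3.14, 0.011, -2.969]
contact_force: [0.2, 0.1, -1.2]
grip_width: 79.8
finger_force: 0.0
time: 26.45
tool_pos: [617.7, -107.3, 167.7]
tcp_rot: [3.14, -0.002, -2.97]
contact_force: [-1.1, -0.3, -0.1]
grip_width: 80.1
finger_force: 0.0
```

View pics/f.png

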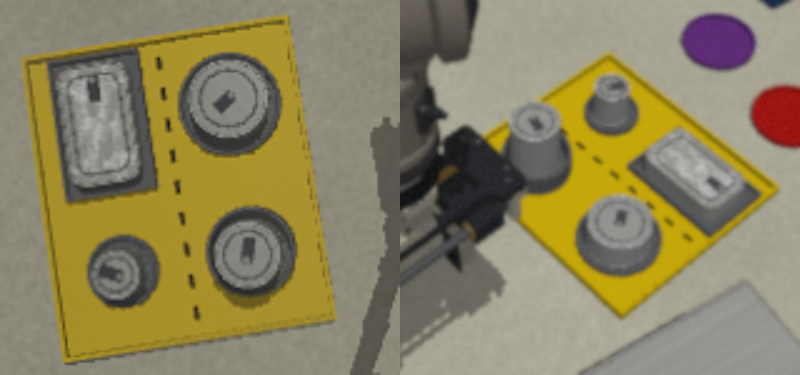

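Top half of the picture: lids at wide (229,97), small (115,275), tall (247,250) and tin (99,123), all seated. I'll check their centres numerically.

Run:
```python
from h import *
t=cap('top')
for n,p,z,h in(('wide',(229,97),43,(577.7,133)),('small',(115,275),52,(428.8,224)),('tall',(247,250),83,(448.6,110.5)),('tin',(99,123),31,(557.9,246.8))):
    w=onz(t,[(180+p[0]/2.5,200+p[1]/2.5)],z)[0,:2]; print(n,w.round(1),(w-h).round(1))
```

```text
wide [579.5 130. ] [ 1.8 -3. ]
small [427.3 222.3] [-1.5 -1.7]
tall [451.3 109.1] [ 2.7 -1.4]
tin [556.5 243.9] [-1.4 -2.9]
```

All are within 4 mm of their holders' centres. Handing in.

```bash
python3 -c "
from plant import workorder;print(workorder.close_job())"
```

```text
the job is handed in; nothing more can be done
None
```

I handed the job in at about 26 s: all four sealed tins stand in their own holders, their centres within 4 mm by the top camera. I never went near the two open cans; the hand-in gave no verdict.

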